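Hang the chip scoop on the router's chip bin

TASK

Put the chip scoop away on its bin: of the two steel scoops take the one with a hook on its back and hang it by that hook over the rim of the tall grey bin, on the side facing the robot, with its pan outside the bin and square to that side. Let go so that it hangs there by itself, and leave the other scoop standing where it is.

Things in the scene. Friction and masses are not known exactly. Their poses are not given: they have to be found in the camera images.
- scoop: loose steel chip scoop with a hook, 0.1-0.25 kg, standing on its open pan (70 x 64 x 42 high). At the pan's back an upright strip (4 thick, 24 wide); on it a black grip 18 x 24 (x, y), from 128 to 184 mm height. Origin: under the strip and grip, at the pan's underside; z up, pan towards -x (to -72), hook towards +x, widths along y. Starts left or right, its hook roughly away from the robot.
- scoop_hook (a point): crook of the hook: underside of its level part, 115 mm above the scoop's origin, 11 mm to +x; axes as the scoop's. The hook, a band 24 mm wide, runs from the strip to +x at 115-118 mm height, then slants down and out to its tip at 86 mm height; gap to the strip 18 mm at the top, 29 mm at the tip. This point sits on the rim when hung.
- bin_rim (a point): middle of the rim's top on the robot's side of the tall grey sheet-metal chip bin (160 x 250 mm, 150 high, fixed to the bench, walls 4 mm, rolled rim 8 mm thick), midway through the rim's thickness, 150 mm above the bench. y runs along the rim (250 long), x points level into the bin, z up.
- plain_scoop: the other scoop, a bystander: same pan, strip and black grip but no hook. Origin and axes as for the scoop. Stands at the other of the two places, left or right of the middle.
There are look-alikes about, which are no part of the job. Leave any orange look-alike of the scoop alone.

How it is judged:
By the outcome, as a careful person would: the job done as asked, in the order asked, and still so for the second after the job is handed in, with the robot touching nothing.
It also fails if it takes over 35 s, if anything falls off the work surface, if the arm or the gripper's body presses on something with over 40 N, if the wrist force passes 120 N, or if a joint passes its speed limit or range.

ROBOT

A 6-joint arm with a two-finger parallel gripper is mounted at the origin on the work surface. World frame = base frame: x ahead of the robot, y to its left, z up, the work surface at z = 0. Lengths are in mm, angles in rad, forces in N, time in s.
With the tool pointing down it reaches from about 300 to 825 mm from the base axis. Payload 5.4 kg.
Tool frame: the origin (TCP) lies midway between the tips of the shut fingers; the grasp point (between the pads) lies 19 mm behind it; z points along the fingers, y is the line along which they close (so a half turn about z gives the same grasp; the last joint's range is limited). The gripper opens to 92 mm and grips with 3 to 60 N. Pads are 20 mm wide; open, the fingers measure 128 mm over their backs; the gripper's body (75 mm by 189 mm) begins 69 mm behind the grasp point.
Start: joints at [1.01, 0.158, 1.597, -0, 1.386, -0.21], TCP at [197.607, 539.961, 214.601] pointing down, gripper open.
Joint ranges: [-2.91, 2.91], [-0.94, 2.29], [0.18, 2.7], [-1.29, 4.43], [0.17, 2.64], [-3, 3]. Speed limits (rad/s): [2.57, 2.57, 3.14, 3.14, 3.14, 3.14].

INTERFACE

Orientations are given as a rotation vector (axis times angle).
In Python, from station import * gives the robot as it stands.
- The arm moves only by the shell command python3 -m crank 'ROWS' [OPENING] [FORCE]. ROWS is JSON, a list of rows, each a list of 6 numbers: the shift along the tool's x, y, z in mm, then the turn, a rotation vector about the tool's x, y, z in rad. A call has 1 to 8 rows; each row shifts and turns the commanded pose from where the row before left it, along the tool's axes as they then stand; what a row does not reach is not made up. A row lasts 1/8 s, in which the tool goes at most 62.5 mm and 10.7 degrees, less where a joint would pass 70% of its speed; a pose out of reach is approached as far as the arm can. A call with a gripper value outside its range is refused whole. OPENING is the finger opening in mm, from 0 to 91.9, set as the call begins (- or left out, the last holds). The fingers move at their own pace and stop on an object; FORCE is the grip in N (left out, the last holds). Time passes only in rows, so rows that do not move let the fingers close. It gives the time, the measured TCP pose, the force, the opening and the grip force at its end, in the units of the state.
- sense(): the state, without advancing time (a new reading comes with each control period).
- camera(name): name is "side" or "top"; returns a dict with "img" (480x640x3 uint8, blue, green, red), "z_map" (480x640 float32, mm along the optical axis (not along the pixel's ray), 0 where there is no reading), "fov_y" (degrees; the focal length in pixels is half the picture's height over the tangent of half this angle, whatever the lens; pixels are square), "cx", "cy" (the principal point, pixels), "eye" and "rotation" of the camera in the world. Camera axes: x right, y up, looking along -z (the intrinsics and any distortion apply to the point x, -y, -z); pixel columns grow to the right and rows downward; lengths in mm; the calibration is good to about 2 mm. A picture is of the moment at which its call begins.
- finish_job(): hands the job in; it is judged then, once.
The state is a dict: "t": time; "q": joint angles; "dq": joint speeds; "joint_torque": joint torques, N m; "ee_pos": TCP position; "tool_rot": TCP orientation; "wrist_force": force on the tool from outside, world axes, zero at the start; "wrist_torque": the same for the moment, N m; "finger_gap": finger opening in mm; "gripper_force": force on a finger pad.
Only numpy, scipy, OpenCV 4.12 (cv2) and the standard library are available. Lean on these libraries where they do the work, as an engineer would, in place of code of your own. Each camera call takes 0.05 s, during which the arm holds its last target. There are 200 camera calls.

## Working session

There is one attempt and no reset: what is moved stays moved. The work goes in short steps, Python scripts to look and compute and a shell command to move; the robot and the scene stay as the last step left them, time stands still between calls to the robot, and variables do not carry over. Pictures are saved under pics/ and viewed, at most 10 in all, crops included, and the job is handed in when it is done.

```bash
mkdir -p pics; ls
python3 - <<'E'
from station import *
import cv2,numpy as np
for n in("side","top"):
    c=camera(n); cv2.imwrite(f"pics/{n}0.png",c["img"]); np.savez(f"{n}0.npz",**c)
    print(n,c["fov_y"],c["cx"],c["cy"],c["eye"],c["rotation"],[k for k in c])
    for k in c:
        if k not in("img","z_map","eye","rotation"):print(k,c[k])
print(sense())
E
```

```text
pics
side 53.560693359536366 320.49373176735213 237.29524377086202 [255.10035392 597.71845226 739.34840846] [ 0.31891164 -1.08762873 -2.40143397] ['img', 'z_map', 'fov_y', 'cx', 'cy', 'eye', 'rotation']
fov_y 53.560693359536366
cx 320.49373176735213
cy 237.29524377086202
top 49.83762953916341 320.727189420236 238.59405398749743 [ 500.26512468   -3.47735853 1347.34330415] [ 0.08399284 -0.07385779 -1.58060059] ['img', 'z_map', 'fov_y', 'cx', 'cy', 'eye', 'rotation']
fov_y 49.83762953916341
cx 320.727189420236
cy 238.59405398749743
{'t': 0.1, 'q': array([ 1.00991204e+00,  1.58996040e-01,  1.59809882e+00, -2.27092416e-05,
        1.38621327e+00, -2.10094720e-01]), 'dq': array([ 0.00168927, -0.00083745, -0.00203869, -0.00183876, -0.00034686,
        0.00068729]), 'joint_torque': array([ 5.80428023e-04, -3.86500561e+01, -3.22961104e+01,  7.04365061e-02,
        3.39195470e-02, -5.25638626e-06]), 'ee_pos': array([197.30622155, 539.48068102, 213.71550968]), 'tool_rot': array([-5.48082517e-01, -3.09277886e+00,  2.50960069e-03]), 'wrist_force': array([-0.22796946, -0.41070029, -0.6252364 ]), 'wrist_torque': array([ 0.0120734 , -0.03540278, -0.01901183]), 'gripper_force': 0.0, 'finger_gap': 91.91344325091823}
```

View pics/side0.png

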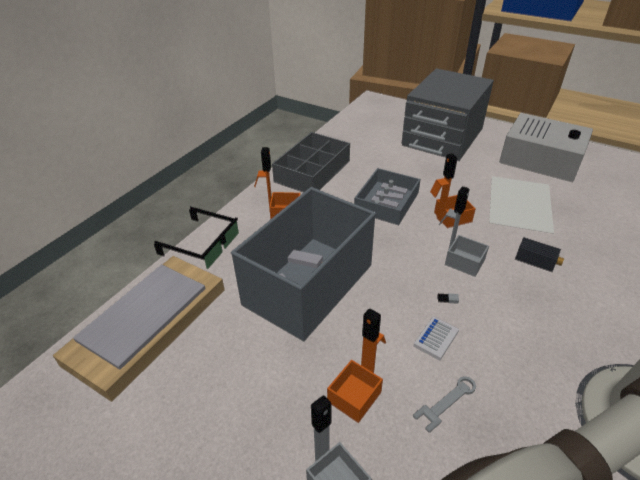

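View pics/top0.png

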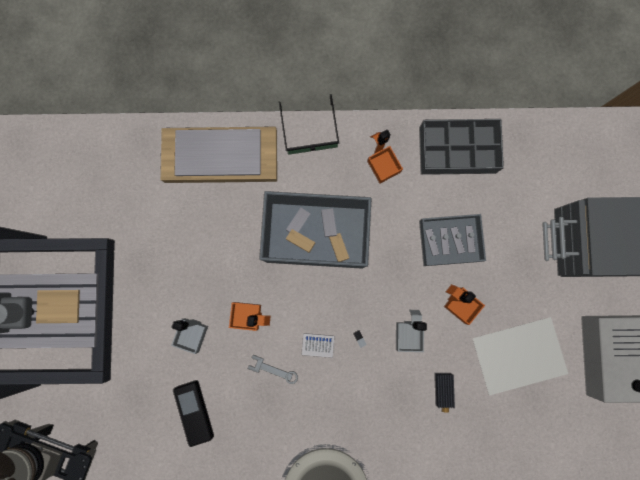

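Left grey scoop: grip at side (321,410), top (180,325). No hook is visible on it. Right grey scoop: grip at side (461,200), top (419,326), with a grey tab at side (447,215), top (416,315), pointing away from the robot. The orange look-alikes are at side (371,325), (449,168) and (266,160). I choose the right grey scoop and will check it in a crop. The tall bin's robot-side rim is at top (262..368, 263).

```bash
cat > h.py <<'E'
import numpy as np,cv2
from scipy.spatial.transform import Rotation as R
def cloud(c):
    f=240/np.tan(np.radians(float(c["fov_y"]))/2); z=c["z_map"]
    v,u=np.mgrid[:480,:640]
    p=np.stack([(u-c["cx"])/f*z,-(v-c["cy"])/f*z,-z],-1)
    w=p@R.from_rotvec(c["rotation"]).as_matrix().T+c["eye"]
    w[z==0]=np.nan
    return w
def roi(w,img,u0,u1,v0,v1):
    return w[v0:v1,u0:u1].reshape(-1,3),img[v0:v1,u0:u1].reshape(-1,3).astype(int)
def st(n,p):
    p=p[~np.isnan(p).any(1)]; 
    print(n,len(p),"med",np.median(p,0).round(1),"lo",np.percentile(p,3,0).round(1),"hi",np.percentile(p,97,0).round(1))
E
python3 - <<'E'
from h import *
s=dict(np.load("side0.npz"));t=dict(np.load("top0.npz"))
ws,wt=cloud(s),cloud(t)
for n,w,i in(("s",ws,s["img"]),("t",wt,t["img"])):
    u=(435,500,170,280) if n=="s" else (388,435,300,360)
    p,c=roi(w,i,*u)
    sat=c.max(1)-c.min(1)
    k=p[:,2]>6
    st(n+" grip",p[(p[:,2]>128)&(c.max(1)<70)])
    g=p[(p[:,2]>120)&(c.max(1)<70)]; st(n+" griptop",p[p[:,2]>181])
    q=p[(p[:,2]>80)&(p[:,2]<123)&(sat<25)]; st(n+" hook",q)
    q=p[(p[:,2]>5)&(p[:,2]<50)&(sat<25)];st(n+" pan",q)
    for nm,qq in(("pan",q),("gtop",p[p[:,2]>181]),("hk",p[(p[:,2]>112)&(p[:,2]<121)&(sat<25)])):
        if len(qq)>4: print(nm,len(qq),[np.round(x,2) for x in cv2.minAreaRect(qq[:,:2].astype(np.float32))])
# bin rim: z 140..156
for n,w,u in(("s",ws,(225,385,180,340)),("t",wt,(255,378,185,275))):
    p=w[u[2]:u[3],u[0]:u[1]].reshape(-1,3); q=p[(p[:,2]>144)&(p[:,2]<156)]
    st(n+" rim",q); print(cv2.minAreaRect(q[:,:2].astype(np.float32)))
    lo=q[q[:,0]<np.nanpercentile(q[:,0],2)+12]; 
    y=lo[:,1]; m=(y>np.percentile(y,10))&(y<np.percentile(y,90)); f=np.polyfit(y[m],lo[m,0],1); print("front line x=",f,np.std(lo[m,0]-np.polyval(f,y[m])), y.min(),y.max(),np.median(lo[:,2]))
st("bench",ws[380:400,150:200].reshape(-1,3)); 
cr=cv2.resize(s["img"][150:290,380:520],None,fx=4,fy=4,interpolation=2)
cr2=cv2.resize(t["img"][295:360,385:440],(240,284),interpolation=2); cr2=cv2.copyMakeBorder(cr2,0,276,0,0,0)
cv2.imwrite("pics/crop.png",np.hstack([cr,cr2]))
E
```

```text
s grip 346 med [ 419.7 -207.1  152.1] lo [ 409.3 -322.   131.4] hi [ 488.2 -202.5  183.4]
s griptop 52 med [ 417.7 -213.9  182.8] lo [ 410.1 -225.1  181.1] hi [ 425.2 -203.8  184.9]
s hook 137 med [ 423.6 -209.1  113.8] lo [ 416.1 -224.3   82.5] hi [ 449.  -203.1  119.6]
s pan 993 med [ 381.7 -203.8   26.4] lo [ 346.4 -246.3    6.4] hi [ 416.  -180.6   42.2]
pan 993 [array([ 383.08, -214.16]), array([72.13, 74.28]), np.float64(87.86)]
gtop 52 [array([ 417.53, -215.44]), array([23.72, 16.12]), np.float64(84.89)]
hk 71 [array([ 428.09, -214.88]), array([24.13, 24.53]), np.float64(85.88)]
t grip 109 med [ 419.6 -213.8  182.2] lo [ 410.7 -228.5  143.1] hi [ 428.2 -205.8  187.1]
t griptop 65 med [ 419.5 -217.5  183.5] lo [ 410.7 -228.5  181.4] hi [ 426.5 -206.8  187.3]
t hook 128 med [ 438.6 -217.2  114.6] lo [ 420.6 -230.7   88.5] hi [ 451.4 -205.9  120.3]
t pan 413 med [ 378.6 -212.2   14.5] lo [ 348.4 -265.2    5.1] hi [ 460.5 -181.3   44.3]
pan 413 [array([ 400.29, -225.15]), array([113.09, 146.71]), np.float64(89.68)]
gtop 65 [array([ 419.52, -217.52]), array([22.44, 17.79]), np.float64(89.56)]
hk 80 [array([ 430.33, -218.64]), array([25.56, 24.79]), np.float64(0.12)]
s rim 1449 med [620.2  64.5 148. ] lo [ 431.  -106.4  144.5] hi [728.4 173.  151.1]
((569.7803955078125, 30.431961059570312), (265.552490234375, 317.7587890625), 85.24378204345703)
front line x= [  1.13307158 232.3423475 ] 4.249742408266402 158.74554537035914 175.379803102091 149.9593142659054
t rim 1120 med [642.8  16.  149. ] lo [ 560.8 -110.3  145.1] hi [730.6 143.  153.3]
((646.1270141601562, 16.36009979248047), (254.07130432128906, 164.30897521972656), 85.83457946777344)
front line x= [6.14844664e-02 5.65908363e+02] 2.10686705219704 -103.47277657542854 98.85449450851294 148.9721174252403
bench 997 med [713.4 347.9  -0.8] lo [674.1 319.8  -3.1] hi [754.  375.3   1.7]
```

View pics/crop.png

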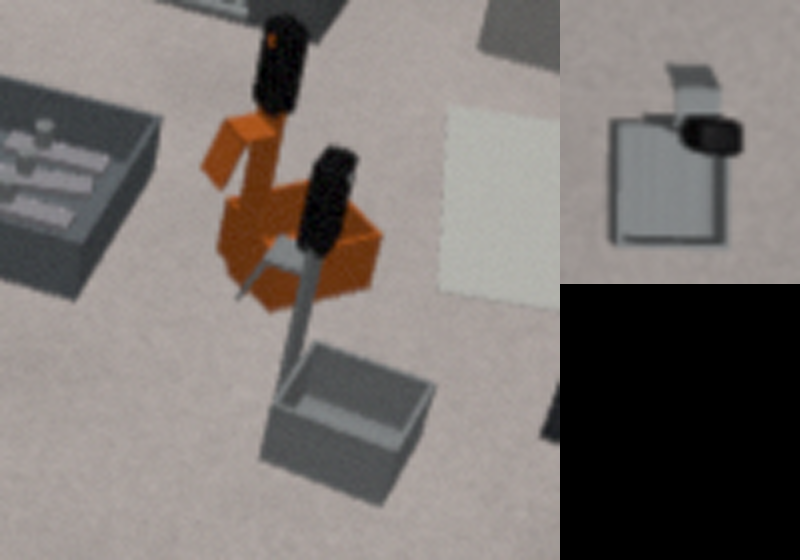

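The crop confirms that the right grey scoop has the steel hook, at crop (265,260). An orange scoop stands close behind it. I'll refine the bin line while I work out the moves.

```bash
cat >> h.py <<'E'
def need(target,yaw,s):
    "shift (tool axes after the turn) and turn to a downward pose whose tool x is at yaw+pi"
    Rc=R.from_rotvec(s["tool_rot"]); Rt=R.from_euler("z",yaw)*R.from_matrix(np.diag([-1.,1,-1]))
    print("turn",(Rc.inv()*Rt).as_rotvec().round(3),"shift",(Rt.inv().apply(np.array(target)-s["ee_pos"])).round(1))
E
python3 - <<'E'
from h import *
from station import sense
s=dict(np.load("side0.npz"));t=dict(np.load("top0.npz"))
yaw0=-0.065
for n,c in(("s",s),("t",t)):
    w=cloud(c).reshape(-1,3)
    for yaw in(-.05,-.065,-.08):
        e=np.array([np.cos(yaw),np.sin(yaw)]);f=np.array([-e[1],e[0]])
        q=w[(w[:,2]>144)&(w[:,2]<156)]; a=(q[:,:2]-[646,16])@e; b=(q[:,:2]-[646,16])@f
        m=(abs(b)<110)&(a<-65)&(a>-95); sl=np.polyfit(b[m],a[m],1)
        print(n,yaw,m.sum(),"a pct",np.percentile(a[m],[3,50,97]).round(1),"slope",sl.round(4))
    m=(abs(a)<70); print(" b ends",np.percentile(b[m&(abs(b)<145)&(abs(b)>110)],[1,99]).round(1), " far a",np.percentile(a[(abs(b)<100)&(a>60)&(a<95)],[3,50,97]).round(1))
need([418.5,-215.5,290],-0.04,sense())
E
```

```text
s -0.05 383 a pct [-84.5 -80.6 -75.6] slope [ 2.15000e-02 -8.06425e+01]
s -0.065 384 a pct [-83.6 -80.9 -76.6] slope [ 7.2000e-03 -8.0641e+01]
s -0.08 385 a pct [-83.9 -81.1 -76.9] slope [-7.80000e-03 -8.06376e+01]
 b ends [-123.3  130.1]  far a [71.6 74.7 79.3]
t -0.05 314 a pct [-82.7 -78.2 -73.4] slope [ 2.19000e-02 -7.81561e+01]
t -0.065 311 a pct [-81.9 -78.2 -74.3] slope [ 7.00000e-03 -7.81446e+01]
t -0.08 315 a pct [-82.1 -78.2 -74.3] slope [-8.0000e-03 -7.8145e+01]
 b ends [-126.3  127.4]  far a [73.7 77.4 81.7]
turn [-0.002 -0.001 -0.311] shift [-251.2 -745.5  -76.3]
```

```bash
python3 -m crank '[[0,0,-40,0,0,-0.13],[0,0,-38,0,0,-0.13],[0,0,0,0,0,0]]' 91
```

```text
t: 0.48
ee_pos: [198.4, 541.4, 296.0]
tool_rot: [0.142, 3.135, 0.009]
wrist_force: [-0.5, -0.5, -0.2]
finger_gap: 90.8
gripper_force: 0.0
```

```bash
python3 -m crank '[[0,0,0,0,0,-0.05],[-20,-60,0,0,0,0],[-20,-58,0,0,0,0],[-20,-58,0,0,0,0],[-20,-58,0,0,0,0],[-20,-58,0,0,0,0],[-20,-58,0,0,0,0],[-20,-58,0,0,0,0]]'; python3 -m crank '[[-20,-58,0,0,0,0],[-20,-58,0,0,0,0],[-20,-58,0,0,0,0],[-20,-58,0,0,0,0],[-20,-58,0,0,0,0],[-20,-58,0,0,0,0],[0,0,0,0,0,0]]'
python3 - <<'E'
from h import *
from station import *
need([418.5,-215.5,200],-0.04,sense())
c=camera("side"); cv2.imwrite("pics/side1.png",c["img"]);np.savez("side1.npz",**c)
E
```

```text
t: 1.48
ee_pos: [320.2, 125.6, 291.1]
tool_rot: [-0.065, -3.14, 0.0]
wrist_force: [1.1, 0.1, -0.1]
finger_gap: 90.7
gripper_force: 0.0
t: 2.35
ee_pos: [425.7, -227.9, 289.5]
tool_rot: [-0.073, -3.137, -0.005]
wrist_force: [0.4, 0.9, -0.9]
finger_gap: 91.2
gripper_force: 0.0
turn [ 0.003 -0.004 -0.006] shift [ 7.7 12.1 89.5]
```

```bash
python3 -m crank '[[7,12,30,0,0,0],[0,0,50,0,0,0],[0,0,0,0,0,0]]'
python3 - <<'E'
from h import *
from station import *
s=sense();need([418.5,-215.5,142],-0.04,s)
c=camera("side"); w=cloud(c)
f=240/np.tan(np.radians(c["fov_y"])/2)
p=R.from_rotvec(c["rotation"]).inv().apply(s["ee_pos"]-c["eye"]); print("tcp px",c["cx"]+f*p[0]/-p[2],c["cy"]-f*p[1]/-p[2])
cv2.imwrite("pics/side2.png",cv2.resize(c["img"][90:290,380:580],None,fx=3,fy=3,interpolation=2))
E
```

```text
t: 2.78
ee_pos: [417.3, -209.6, 208.7]
tool_rot: [-0.063, -3.134, -0.009]
wrist_force: [0.0, -0.2, 0.6]
finger_gap: 90.6
gripper_force: 0.0
turn [ 0.006 -0.007  0.   ] shift [-1.4 -5.8 66.7]
tcp px 465.5409594972858 180.08864312471655
```

View pics/side2.png

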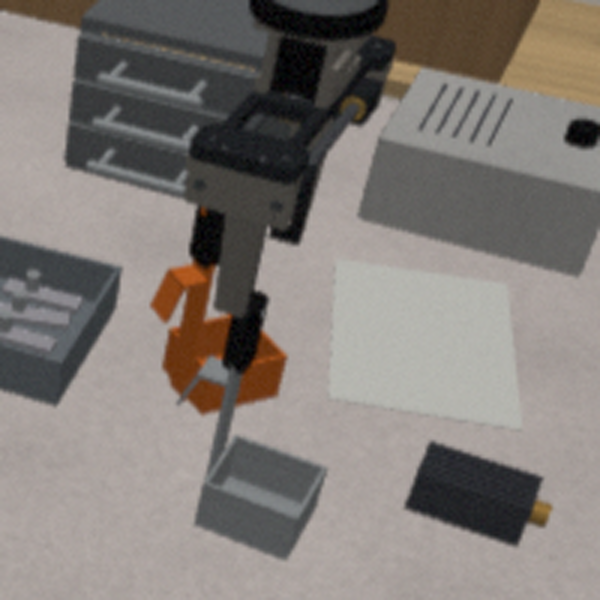

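The left finger is at crop (238,305), on the camera side of the black grip at (248,325). The grip sits between the fingers, so I descend and close gently.

```bash
python3 -m crank '[[-1,-6,22,0,0,0],[0,0,25,0,0,0],[0,0,20,0,0,0],[0,0,0,0,0,0]]'; python3 -m crank '[[0,0,0,0,0,0],[0,0,0,0,0,0],[0,0,0,0,0,0],[0,0,0,0,0,0],[0,0,0,0,0,0],[0,0,0,0,0,0]]' 5 30
```

```text
t: 3.32
ee_pos: [420.9, -218.9, 146.6]
tool_rot: [0.064, 3.141, -0.0]
wrist_force: [0.4, -0.4, -0.0]
finger_gap: 90.7
gripper_force: 0.0
t: 4.08
ee_pos: [420.5, -219.0, 145.6]
tool_rot: [-0.064, -3.141, -0.0]
wrist_force: [0.0, -0.3, -0.3]
finger_gap: 33.2
gripper_force: 0.0
```

```bash
python3 -m crank '[[0,0,0,0,0,0],[0,0,0,0,0,0],[0,0,0,0,0,0],[0,0,0,0,0,0]]'; python3 -m crank '[[0,0,-10,0,0,0],[0,0,-30,0,0,0],[0,0,-45,0,0,0],[0,0,-45,0,0,0],[0,0,0,0,0,0],[0,0,0,0,0,0]]'
python3 - <<'E'
from h import *
from station import *
print(sense()["ee_pos"])
for n in("side","top"):
    c=camera(n);np.savez(n+"3.npz",**c);cv2.imwrite(f"pics/{n}3.png",c["img"])
c=np.load("side3.npz")["img"]
cv2.imwrite("pics/side3c.png",cv2.resize(c[60:260,380:580],None,fx=3,fy=3,interpolation=2))
E
```

```text
t: 4.58
ee_pos: [420.5, -218.9, 145.4]
tool_rot: [-0.064, -3.141, -0.0]
wrist_force: [-0.3, 0.2, -1.8]
finger_gap: 23.7
gripper_force: 30.0
t: 5.32
ee_pos: [420.3, -218.7, 274.9]
tool_rot: [-0.064, -3.14, -0.001]
wrist_force: [-0.4, -0.1, -2.2]
finger_gap: 24.2
gripper_force: 30.0
[ 420.25244721 -218.74851015  274.85889144]
```

View pics/side3c.png

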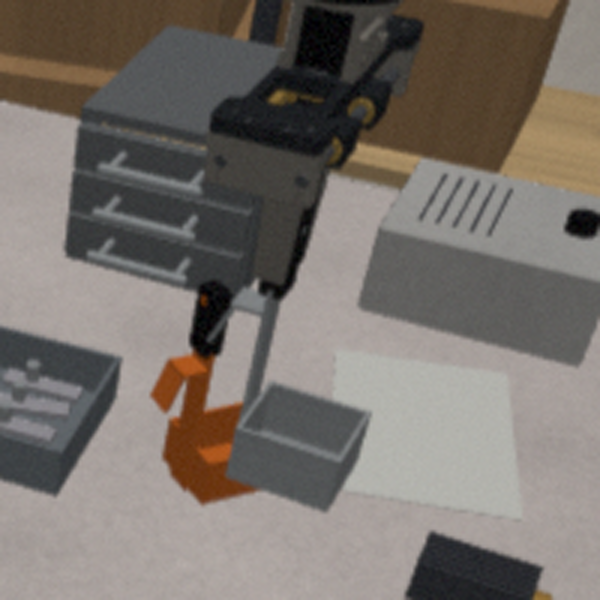

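The scoop is lifted and hangs upright in the grip. Its hook is at crop (245,300) and its pan at (300,445). Next I measure the hook in the hand with both cameras.

```bash
cat > m.py <<'E'
from h import *
def hand(c,tcp,yaw,ho=145.4):
    "points of held scoop in the tool-down frame (x forward, y left), z over nominal scoop origin"
    w=cloud(c).reshape(-1,3); 
    d=w-tcp; e=R.from_euler("z",yaw).inv().apply(d); e[:,2]+=ho
    sat=(c["img"].max(2).astype(int)-c["img"].min(2)).ravel()
    k=(e[:,0]>-90)&(e[:,0]<50)&(abs(e[:,1])<50)&(e[:,2]>-12)&(sat<28)
    e=e[k]
    st("pan  ",e[(e[:,2]<46)]); 
    st("panrim",e[(e[:,2]<46)&(e[:,2]>38)]); 
    for a,b in((50,70),(70,90),(90,110)):
        st("strip%d"%a,e[(e[:,2]>a)&(e[:,2]<b)&(e[:,0]<8)&(abs(e[:,1])<18)])
    st("hooklevel",e[(e[:,2]>111)&(e[:,2]<122)&(e[:,0]<22)]); st("slant",e[(e[:,2]>84)&(e[:,2]<112)&(e[:,0]>14)])
    q=e[(e[:,2]<46)][:,:2].astype(np.float32)
    print(cv2.minAreaRect(q))
E
python3 - <<'E'
from m import *
for n in("side","top"):
    print(n);hand(dict(np.load(n+"3.npz")),np.array([420.3,-218.7,274.9]),-0.041)
E
```

```text
side
pan   1396 med [-39.9  13.5  23.8] lo [-74.5 -30.3   1.2] hi [-6.2 35.1 42. ]
panrim 239 med [-38.8   3.1  40.6] lo [-74.5 -30.8  38.3] hi [-4.  34.8 43.3]
strip50 42 med [-4.1  8.2 60.5] lo [ -4.9 -10.5  51.3] hi [-0.5 14.3 69.5]
strip70 42 med [-4.1 10.1 79.8] lo [ -5.  -11.   71.3] hi [-0.9 16.3 88.7]
strip90 46 med [ -4.1   9.9 100.1] lo [-5.  -8.9 91.2] hi [ -0.6  13.8 108.9]
hooklevel 103 med [  9.4   6.4 116.5] lo [ -4.5  -8.9 111.8] hi [ 19.7  14.6 121. ]
slant 25 med [24.9 12.4 96.3] lo [19.6 -1.  86.7] hi [ 30.   15.  111.5]
((-38.259029388427734, 2.630176544189453), (69.0606689453125, 73.9283676147461), 89.67322540283203)
top
pan   273 med [-54.5  12.2   3.3] lo [-73.2 -27.4  -1.5] hi [-3.8 32.  42.8]
panrim 48 med [-66.8  21.   41.2] lo [-73.3 -30.6  38.5] hi [-2.7 31.8 44. ]
strip50 3 med [-2.7 11.8 63.1] lo [-3.4 11.7 52. ] hi [-0.4 12.4 66.5]
  return _methods._mean(a, axis=axis, dtype=dtype,
  ret = um.true_divide(
Traceback (most recent call last):
  File "m.py", line 12, in hand
    st("strip%d"%a,e[(e[:,2]>a)&(e[:,2]<b)&(e[:,0]<8)&(abs(e[:,1])<18)])
    ~~^^^^^^^^^^^^^^^^^^^^^^^^^^^^^^^^^^^^^^^^^^^^^^^^^^^^^^^^^^^^^^^^^^
  File "h.py", line 14, in st
    print(n,len(p),"med",np.median(p,0).round(1),"lo",np.percentile(p,3,0).round(1),"hi",np.percentile(p,97,0).round(1))
                                                      ~~~~~~~~~~~~~^^^^^^^
IndexError: index -1 is out of bounds for axis 0 with size 0
```

```bash
python3 -m crank '[[0,0,0,0,0,0.031],[0,40,0,0,0,0],[-15,50,0,0,0,0],[-25,50,0,0,0,0],[-25,50,0,0,0,0],[-25,35,0,0,0,0],[0,0,0,0,0,0],[0,0,0,0,0,0]]'
python3 - <<'E'
from h import *
from station import *
need([557.3,23,275],-0.072,sense())
E
```

```text
t: 6.42
ee_pos: [526.0, -1.3, 274.8]
tool_rot: [-0.113, -3.138, 0.0]
wrist_force: [-0.4, -0.2, -1.5]
finger_gap: 23.9
gripper_force: 30.0
turn [-0.    -0.002 -0.   ] shift [-29.5  26.5  -0.2]
```

```bash
python3 -m crank '[[-15,15,0,0,0,0],[-14,11,0,0,0,0],[0,0,20,0,0,0],[0,0,20,0,0,0],[0,0,0,0,0,0],[0,0,0,0,0,0]]'
python3 - <<'E'
from m import *
from station import *
s=sense();need([557.3,23,180.5],-0.072,s)
c=camera("side"); np.savez("side4.npz",**c); hand(c,s["ee_pos"],-0.072)
w=cloud(c).reshape(-1,3); e=R.from_euler("z",-.072).inv().apply(w-s["ee_pos"])
for lo,hi in((30,100),(-100,-30)):
    k=(w[:,2]>144)&(w[:,2]<156)&(abs(e[:,0]-8)<16)&(e[:,1]>lo)&(e[:,1]<hi); st("rim",e[k])
cv2.imwrite("pics/side4.png",cv2.resize(c["img"][120:340,200:420],None,fx=2.7,fy=2.7,interpolation=2))
E
```

```text
t: 7.18
ee_pos: [557.4, 22.0, 236.5]
tool_rot: [0.115, 3.138, -0.0]
wrist_force: [-0.9, 0.7, -1.0]
finger_gap: 23.8
gripper_force: 30.0
turn [-0.     0.001 -0.001] shift [ 0.2  1.  56. ]
pan   2053 med [-29.9   6.   22.1] lo [-73.9 -30.5  -0.7] hi [ 8.3 40.6 42.2]
panrim 351 med [-22.    9.5  40.6] lo [-73.9 -35.5  38.4] hi [ 8.3 38.3 44.9]
strip50 85 med [-3.4  5.7 58.6] lo [ -4.9 -10.8  51.8] hi [ 7.5 14.7 69.5]
strip70 70 med [-3.5  4.  80.8] lo [-4.8 -9.8 71.1] hi [-1.1 14.2 89.4]
strip90 77 med [-3.6  4.5 99.7] lo [-4.6 -9.1 90.9] hi [ -0.   13.9 109.4]
hooklevel 106 med [  7.8   7.9 116.7] lo [ -4.5  -8.5 111.5] hi [ 20.   13.8 120.6]
slant 41 med [25.8 11.3 95.4] lo [20.6 -4.4 85.7] hi [ 29.8  13.8 109.7]
((-33.15961456298828, 0.07286834716796875), (99.17920684814453, 84.29814910888672), 89.77719116210938)
rim 139 med [  7.8  64.  -88.3] lo [  5.2  31.5 -91. ] hi [ 12.   98.  -85.9]
rim 98 med [  7.9 -65.9 -88.2] lo [  5.  -98.2 -92. ] hi [ 11.2 -34.1 -85.6]
```

View pics/side4.png

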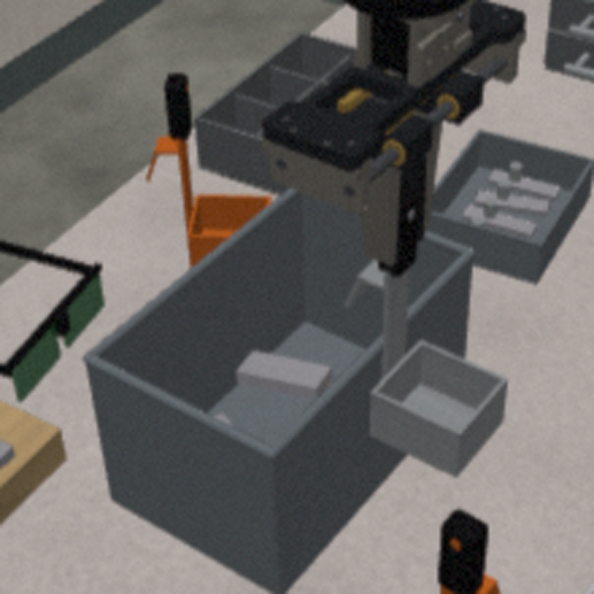

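The hook at crop (370,275) is over and inside the rim. The pan at (440,400) is outside and the strip is in front of the rim, and the measured offset is about 1 mm. I lower it.

```bash
python3 -m crank '[[0,1,15,0,0,0],[0,0,15,0,0,0],[0,0,12,0,0,0],[0,0,8,0,0,0],[0,0,0,0,0,0]]'; python3 -m crank '[[0,0,2,0,0,0],[0,0,2,0,0,0],[0,0,0,0,0,0]]'
```

```text
t: 7.85
ee_pos: [556.9, 23.9, 184.7]
tool_rot: [-0.113, -3.138, -0.0]
wrist_force: [0.5, -0.7, -1.7]
finger_gap: 23.8
gripper_force: 30.0
t: 8.22
ee_pos: [557.4, 23.7, 181.7]
tool_rot: [0.113, 3.139, -0.0]
wrist_force: [-0.1, -0.2, -1.5]
finger_gap: 23.4
gripper_force: 30.0
```

```bash
python3 -m crank '[[0,0,1,0,0,0],[0,0,1,0,0,0],[0,0,0,0,0,0]]'; python3 -m crank '[[0,0,1,0,0,0],[0,0,0,0,0,0]]'
```

```text
t: 8.6
ee_pos: [557.6, 23.7, 180.3]
tool_rot: [0.113, 3.139, -0.0]
wrist_force: [-2.6, 1.3, 3.6]
finger_gap: 23.7
gripper_force: 30.0
t: 8.85
ee_pos: [557.6, 23.7, 180.2]
tool_rot: [0.113, 3.139, -0.0]
wrist_force: [-4.5, 1.3, 8.5]
finger_gap: 23.8
gripper_force: 30.0
```

Contact came at the expected height. I reduce the grip first, then open.

```bash
python3 -m crank '[[0,0,-1,0,0,0],[0,0,0,0,0,0],[0,0,0,0,0,0]]' - 3; python3 -m crank '[[0,0,0,0,0,0],[0,0,0,0,0,0],[0,0,0,0,0,0],[0,0,0,0,0,0],[0,0,0,0,0,0],[0,0,0,0,0,0]]' 60
python3 - <<'E'
from station import *
import cv2
cv2.imwrite("pics/side5.png",cv2.resize(camera("side")["img"][120:340,200:420],None,fx=2.7,fy=2.7,interpolation=2))
E
```

```text
t: 9.22
ee_pos: [557.5, 23.7, 179.8]
tool_rot: [0.113, 3.139, -0.0]
wrist_force: [-1.7, -0.8, 3.2]
finger_gap: 23.8
gripper_force: 3.0
t: 9.98
ee_pos: [557.4, 23.8, 179.6]
tool_rot: [-0.113, -3.14, -0.0]
wrist_force: [-1.6, -0.5, 0.3]
finger_gap: 60.1
gripper_force: 0.0
```

View pics/side5.png

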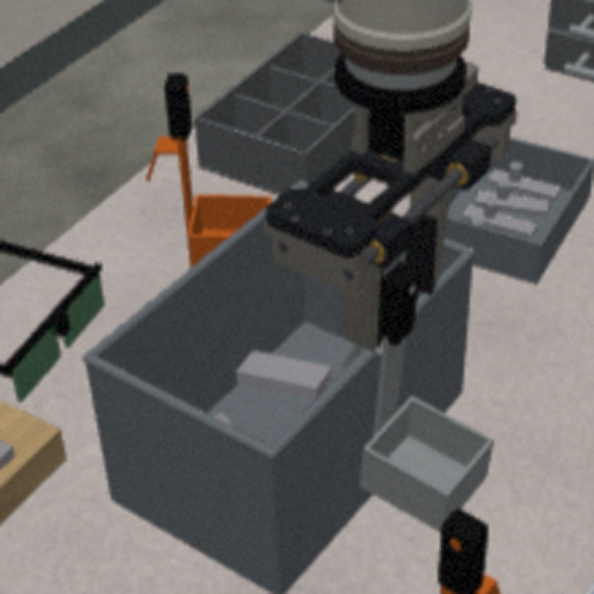

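The scoop hangs with its pan at crop (428,455), still against the bin side, and its grip at (400,300) is between the open fingers. I retreat straight up.

```bash
python3 -m crank '[[0,0,-8,0,0,0],[0,0,-15,0,0,0],[0,0,-25,0,0,0],[0,0,-40,0,0,0],[0,0,-40,0,0,0],[0,0,-40,0,0,0],[0,0,0,0,0,0],[0,0,0,0,0,0]]'
python3 - <<'E'
from m import *
from station import *
c=camera("side"); hand(c,np.array([557.6,23.7,180.3]),-.072)
w=cloud(c).reshape(-1,3);e=R.from_euler("z",-.072).inv().apply(w-np.array([557.6,23.7,180.3]))
g=e[(abs(e[:,0])<40)&(abs(e[:,1])<30)&(e[:,2]>-14)&(e[:,2]<45)]; st("grip",g)
cv2.imwrite("pics/side6.png",cv2.resize(c["img"][120:340,200:420],None,fx=2.7,fy=2.7,interpolation=2))
E
```

```text
t: 11.02
ee_pos: [557.2, 23.8, 347.6]
tool_rot: [0.113, 3.14, 0.0]
wrist_force: [-0.0, 0.0, -0.7]
finger_gap: 60.1
gripper_force: 0.0
pan   1785 med [-24.4  -1.8  18.7] lo [-68.3 -30.2  -3.1] hi [ 8.2 39.6 41. ]
panrim 170 med [-0.8  6.3 40.1] lo [-46.  -43.   38.1] hi [ 8.4 36.9 45.4]
strip50 75 med [ 0.3  7.7 59.8] lo [-1.7 -9.9 50.8] hi [ 7.7 16.7 69.3]
strip70 79 med [-1.2  8.  81.2] lo [-3.1 -9.  70.4] hi [ 7.9 15.5 89.2]
strip90 87 med [-2.7  8.1 99.7] lo [ -4.3 -10.7  90.8] hi [  7.9  16.3 109.1]
hooklevel 167 med [  8.5  12.3 115.1] lo [ -4.3 -46.9 111.3] hi [ 19.2  45.7 119.5]
slant 27 med [26.6 11.8 96.9] lo [20.8 -8.7 86.2] hi [ 31.4  14.5 109.2]
((-30.16885757446289, 0.19407272338867188), (98.9869155883789, 78.97126770019531), 89.70266723632812)
grip 355 med [-10.1  10.3  18.5] lo [-15.1  -7.4 -11.8] hi [ 1.4 14.  37.5]
```

View pics/side6.png

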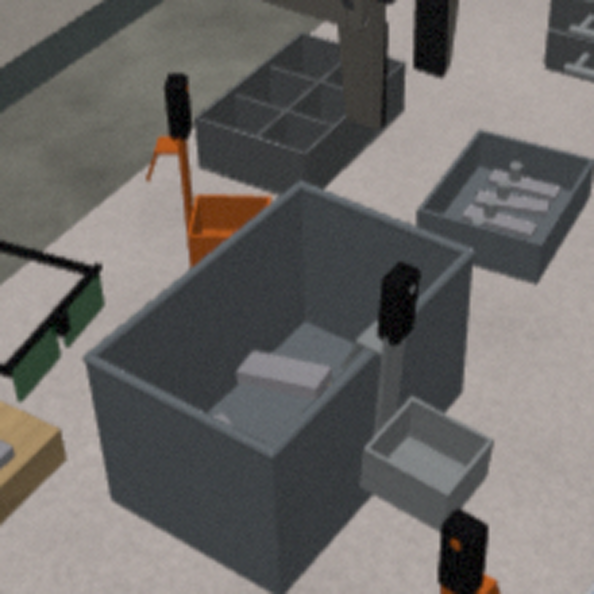

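The scoop hangs by its hook at crop (370,340) over the robot-side rim. Its pan at (428,455) is outside and square to the side, leaning about 4° as it naturally hangs. The arm is clear.

```bash
python3 -c "
from station import *
print(finish_job())"
```

```text
the job is handed in; nothing more can be done
None
```

The hooked scoop now hangs by itself over the tall bin's robot-side rim, pan outside and square to that side. I never reached for the plain scoop, the gripper is clear of everything, and I handed the job in at about 11 s.

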